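Seat the slim former pipe in its bending block

TASK

Set up the strip bender: take the slim tall pipe that stands on the table and lower it upright into the steel block with the narrow hole until its end rests on the bottom of the bore. Do not just drop it in at the mouth; let go of it only when it is well down in the hole, and leave it standing there. Leave the thicker, shorter pipe standing where it is.

Things in the scene. Friction and masses are not known exactly. Their poses are not given: they have to be found in the camera images.
- slim_pipe: the rod to insert: a plain dark grey plastic pipe, 32 mm outside diameter, 150 mm tall, open at both ends, about 0.11 kg, standing upright and loose on the table. Origin at the centre of its lower end, z along the pipe towards its upper end. Grip it across the outside, high up (about 115 mm above its lower end), so that the fingers stay clear of the block.
- stout_pipe: a bystander: the shorter, thicker grey plastic pipe, 47 mm outside diameter, 91 mm tall, standing upright and loose on the table. Origin at the centre of its lower end, z up. Leave it alone.
- narrow_block: fixed steel bending block, the right one: 104 mm square body on a thin foot plate (120 mm square, with two screwed lugs that make it 158 mm along its y), 68 mm high in all. Origin at the centre of its underside on the table, z up. In the middle of its top is a round vertical bore of 38 mm diameter, 50 mm deep (flat closed bottom, 18 mm above the table, out of sight). The mouth is coned: it widens from 38 mm to 54 mm over the top 8 mm.
- narrow_block_floor (a point): centre of the bottom of the narrow block's bore, 18 mm above the table, 50 mm below the block's top face; z up along the bore
- wide_block: the other fixed steel block, same outside shape and size, but its bore is 72 mm wide (mouth 88 mm): too wide for the slim pipe. Origin at the centre of its underside, z up. Not used.
Mind the look-alikes: they are no part of the job. Several things look just like the slim_pipe: the one meant starts farthest to the robot's right.

How it is judged:
On the way:
1. the slim pipe is lowered in the grip at least 20 mm below the top of the narrow hole (contact force between the fingers and slim_pipe above 0.5 N and z of slim_pipe in the frame of narrow_block_floor below 0.03 m and horizontal distance between slim_pipe and narrow_block_floor below 0.015 m), for 0.05 s.
At the end, for the whole second after the job is handed in: the slim pipe stands at rest in the narrow block's bore, its lower end within 10 mm of the bore's bottom and 10 mm of its centre, within 10 degrees of upright; the stout pipe still stands within 30 mm of where it was (horizontal distance between slim_pipe and narrow_block_floor below 0.01 m and z of slim_pipe in the frame of narrow_block_floor between -0.01 and 0.01 m and angle between each of slim_pipe, stout_pipe's own z axis and vertical below 0.17 rad and linear speed of slim_pipe below 0.03 m/s and distance of stout_pipe from where it was at the start of the episode below 0.03 m); the robot touches nothing.
It fails at once if the stout pipe is pushed more than 30 mm away or knocked over (distance of stout_pipe from where it was at the start of the episode above 0.03 m or angle between stout_pipe's own z axis and vertical above 0.5 rad).
It also fails if it takes over 35 s, if anything falls off the work surface, if the arm or the gripper's body presses on something with over 40 N, if the wrist force passes 120 N, or if a joint passes its speed limit or range.

ROBOT

A 6-joint arm with a two-finger parallel gripper is mounted at the origin on a cart in front of the work surface, level with it; the furniture and walls round the work are solid. World frame = base frame: x ahead of the robot, y to its left, z up, the work surface at z = 0. Lengths are in m, angles in rad, forces in N, time in s.
With the tool pointing down it reaches from about 0.375 to 0.975 m from the base axis. Payload 3.8 kg.
Tool frame: the origin (TCP) lies at the very end of the fingers, on their centre line; the grasp point (between the pads) lies 19 mm behind it; z points along the fingers, y is the line along which they close (so a half turn about z gives the same grasp; the last joint's range is limited). The gripper opens to 85 mm and grips with 20 to 120 N. Pads are 22 mm wide; open, the fingers measure 114 mm over their backs; the gripper's body (76 mm by 85 mm) begins 54 mm behind the grasp point. The pads swing forward as they close: fully open they stand 13 mm farther back than shut.
Start: joints at [-1.341, 0.264, 1.604, -0, 1.274, -0.037], TCP at [0.178, -0.651, 0.207] pointing down, gripper open.
Joint ranges: [-2.63, 2.63], [-0.94, 2.18], [0.31, 2.57], [-1.31, 4.45], [0, 2.66], [-2.55, 2.55]. Speed limits (rad/s): [2.57, 2.57, 3.14, 3.14, 3.14, 3.14].

INTERFACE

Orientations are given as a rotation vector (axis times angle).
In Python, from workcell import read_state, read_camera, calibration, finish_job gives the robot as it stands.
- The arm moves only by the tool step_arm, never from a script. Its argument "commands" is a list of rows, each an object of numbers: "fingers": the gripper's target within -1 to 1 (shut at 1, half-way at 0, fully open at -1); "dx", "dy", "dz": the shift along the tool's x, y, z in m; "roll": the turn about the tool's z in degrees. In form: [{"fingers": .., "dx": .., "dy": .., "dz": .., "roll": ..}, ...]. A call has 1 to 8 rows; each row is the pose to reach, as a shift and turn from the pose commanded when the call began, along the tool's axes at that moment; what a row does not reach only later rows make up. A row lasts 1/8 s, in which the tool goes at most 62.5 mm and 10.7 degrees, less where a joint would pass 70% of its speed; a pose out of reach is approached as far as the arm can. A call with a gripper value outside its range is refused whole. The fingers move at their own pace and stop on an object; "squeeze" is the grip in N (left out, the last holds). Time passes only in rows, so rows that repeat a pose let the fingers close. It gives the time, the measured TCP pose, the force, the opening and the grip force at its end, in the units of the state.
- read_state(): the state, without advancing time (a new reading comes with each control period).
- read_camera(name): name is "scene" or "top" or "wrist"; returns (picture, depth): 480x640x3 uint8, blue, green, red; 480x640 float32, m along the optical axis (not along the pixel's ray), 0 where there is no reading.
- calibration(name): a dict with "intrinsics" (3x3 intrinsics, pixels), "world_to_cam" (4x4, takes a point from world to camera coordinates). Camera axes: x right, y up, looking along -z (the intrinsics and any distortion apply to the point x, -y, -z); pixel columns grow to the right and rows downward; lengths in m; the calibration is good to about 2 mm. A picture is of the moment at which its call begins: read the wrist's pose just before it. calibration takes no time and is no camera call; for the wrist camera it gives the pose at the moment of the call.
- finish_job(): hands the job in; it is judged then, once.
The state is a dict: "time": time; "q": joint angles; "joint_vel": joint speeds; "joint_torque": joint torques, N m; "tool_pos": TCP position; "tcp_rot": TCP orientation; "wrist_force": force on the tool from outside, world axes, zero at the start; "torque": the same for the moment, N m; "width": opening from 0.0 (shut) to 1.0 (fully open); "grip_force": force on a finger pad.
Only numpy, scipy, OpenCV 4.12 (cv2) and the standard library are available. Lean on these libraries where they do the work, as an engineer would, in place of code of your own. Each camera call takes 0.05 s, during which the arm holds its last target. There are 200 camera calls.

## Working session

There is one attempt and no reset: what is moved stays moved. The work goes in short steps, Python scripts to look and compute and a tool call to move; the robot and the scene stay as the last step left them, time stands still between calls to the robot, and variables do not carry over. Pictures are saved under pics/ and viewed, at most 10 in all, crops included, and the job is handed in when it is done.

Besides the shell and the picture viewer there is one more tool, called after "Call:" by a JSON object that holds its "name" and its "arguments". step_arm: Moves the arm, as the interface text tells. Its arguments: {"type":"object","properties":{"commands":{"type":"array","items":{"type":"object","properties":{"fingers":{"type":"number"},"dx":{"type":"number"},"dy":{"type":"number"},"dz":{"type":"number"},"roll":{"type":"number"}}}},"squeeze":{"type":"number"}},"required":["commands"]}

```bash
mkdir -p pics; python3 - <<'E'
from workcell import *
import cv2,numpy as np
s=read_state();print(s['tool_pos'],s['tcp_rot'],s['time'])
for n in('scene','top'):
    p,d=read_camera(n);cv2.imwrite(f'pics/{n}0.png',p);np.savez(f'{n}0.npz',p=p,d=d)
    c=calibration(n);print(n,c)
E
```

```text
[ 0.17779994 -0.65033641  0.20604038] [-3.11145976e+00 -4.17539522e-01  3.05591492e-04] 0.0
scene {'intrinsics': array([[519.21327663,   0.        , 320.75759143],
       [  0.        , 519.21327663, 241.25521484],
       [  0.        ,   0.        ,   1.        ]]), 'world_to_cam': array([[-0.7392982 , -0.67337625, -0.0016099 ,  0.38397584],
       [ 0.37112285, -0.40944747,  0.83343902, -0.25944345],
       [-0.56187721,  0.6155625 ,  0.55260909, -0.98141577],
       [ 0.        ,  0.        ,  0.        ,  1.        ]])}
top {'intrinsics': array([[490.80411855,   0.        , 309.82100966],
       [  0.        , 490.80411855, 241.11805944],
       [  0.        ,   0.        ,   1.        ]]), 'world_to_cam': array([[-0.02372753, -0.99966161, -0.01066146, -0.02063889],
       [ 0.98755877, -0.02509585,  0.15523491, -0.55613313],
       [-0.15544994, -0.00684548,  0.98782005, -1.04536881],
       [ 0.        ,  0.        ,  0.        ,  1.        ]])}
```

View pics/top0.png

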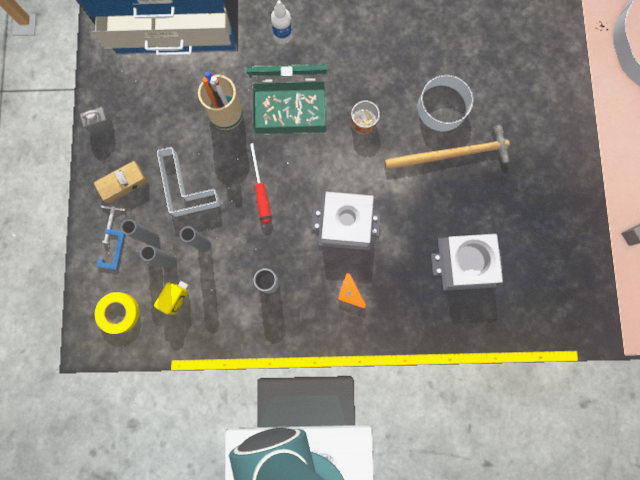

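View pics/scene0.png

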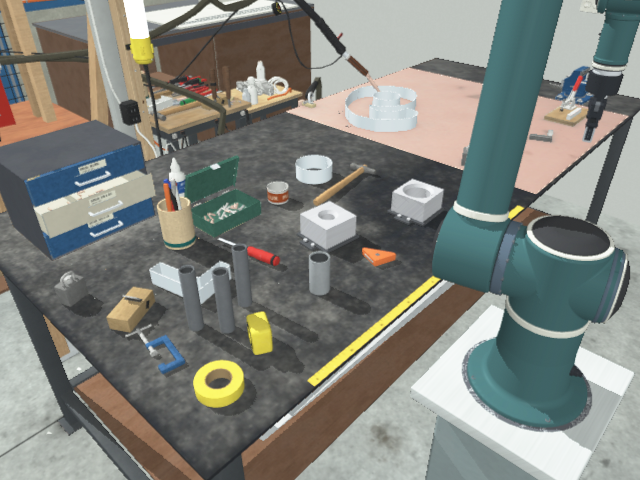

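The top view shows x up and the robot's right to the image right. The slim pipe tops are at (128,227), (148,253) and (188,234), so the rightmost one, (188,234), is the target. The narrow block's bore is at (347,217), the wide block at (473,258) and the stout pipe at (265,280). In the scene view the target's top is at about (240,250) and the narrow mouth at about (328,211).

```bash
cat > h.py <<'E'
import numpy as np,cv2
from workcell import *
def cloud(c,d):
    K=c['intrinsics'];v,u=np.indices(d.shape)
    P=np.stack([(u-K[0,2])/K[0,0]*d,-(v-K[1,2])/K[1,1]*d,-d],-1)
    M=np.linalg.inv(c['world_to_cam']);return P@M[:3,:3].T+M[:3,3]
def circ(p):  # least squares circle
    A=np.c_[2*p,np.ones(len(p))];s=np.linalg.lstsq(A,(p**2).sum(1),rcond=None)[0]
    return s[:2],np.sqrt(s[2]+s[0]**2+s[1]**2)
def near(W,d,xy,r,z0,z1):
    return (d>0)&(np.hypot(W[...,0]-xy[0],W[...,1]-xy[1])<r)&(W[...,2]>z0)&(W[...,2]<z1)
E
python3 - <<'E'
from h import *
for n in('top','scene'):
    f=np.load(n+'0.npz');d=f['d'];W=cloud(calibration(n),d)
    print(n)
    if n=='top':
        seeds={}
        for k,(u,v) in dict(slim=(188,234),s2=(148,253),s3=(128,227),stout=(265,280),nb=(347,217)).items():
            w=W[v-12:v+13,u-12:u+13].reshape(-1,3); z=np.percentile(w[:,2],97)
            q=w[w[:,2]>z-.01]; seeds[k]=q[:,:2].mean(0)
    for k,s in seeds.items():
        m=near(W,d,s,.035 if k!='nb' else .085,.03,.3); q=W[m]
        if not len(q): print(k,'none');continue
        zt=np.percentile(q[:,2],98); t=q[abs(q[:,2]-zt)<.006]
        print(k,s.round(3),'ztop',zt.round(4),'n',len(t),'bbox',t.min(0).round(3),t.max(0).round(3))
        b=q[(q[:,2]<zt-.01)]
        if k!='nb' and len(b)>20: print('  side circle',circ(b[:,:2]))
        if k=='nb':
            r=cv2.minAreaRect(t[:,:2].astype(np.float32)*1000);print('  rect mm',r)
E
```

```text
top
slim [0.555 0.206] ztop 0.1527 n 84 bbox [0.543 0.195 0.147] [0.574 0.228 0.154]
  side circle (array([0.55758587, 0.20979633]), np.float64(0.014308112948193464))
s2 [0.522 0.29 ] ztop 0.1529 n 85 bbox [0.507 0.274 0.147] [0.537 0.305 0.156]
  side circle (array([0.52215355, 0.28891937]), np.float64(0.014267239056948074))
s3 [0.567 0.313] ztop 0.1528 n 78 bbox [0.537 0.295 0.147] [0.592 0.347 0.155]
  side circle (array([0.57599924, 0.32951885]), np.float64(0.014439638863328485))
stout [0.468 0.063] ztop 0.0948 n 104 bbox [0.445 0.04  0.089] [0.491 0.087 0.097]
  side circle (array([0.46717201, 0.06141126]), np.float64(0.0218418632034943))
nb [ 0.603 -0.117] ztop 0.0721 n 1606 bbox [ 0.546 -0.173  0.066] [ 0.66  -0.061  0.076]
  rect mm ((602.7091674804688, -116.67536926269531), (104.13611602783203, 104.632080078125), 83.47759246826172)
scene
slim [0.555 0.206] ztop 0.1508 n 92 bbox [0.543 0.195 0.145] [0.575 0.227 0.153]
  side circle (array([0.5576683 , 0.21142123]), np.float64(0.014588099105837339))
s2 [0.522 0.29 ] ztop 0.1508 n 113 bbox [0.506 0.275 0.145] [0.539 0.306 0.152]
  side circle (array([0.52187619, 0.29052884]), np.float64(0.014660979178046447))
s3 [0.567 0.313] ztop 0.1511 n 105 bbox [0.536 0.297 0.145] [0.593 0.346 0.153]
  side circle (array([0.57555153, 0.33061738]), np.float64(0.014465269643658666))
stout [0.468 0.063] ztop 0.0926 n 114 bbox [0.443 0.039 0.087] [0.492 0.087 0.096]
  side circle (array([0.46740154, 0.06327812]), np.float64(0.022204666342303028))
nb [ 0.603 -0.117] ztop 0.0707 n 774 bbox [ 0.544 -0.174  0.065] [ 0.661 -0.058  0.073]
  rect mm ((601.709716796875, -117.37297058105469), (109.84187316894531, 112.57827758789062), 81.51905822753906)
```

Both views agree: the pipe is at (0.558, 0.211) with its top at 0.151, and the bore is at (0.602, -0.117) with the block top at 0.071. I'll approach high and turn so the fingers close at right angles to the neighbouring pipes.

Call:
{"name": "step_arm", "arguments": {"commands": [{"fingers": -1,"dx": 0.074,"dy": -0.091,"dz": -0.02,"roll": -10},{"fingers": -1,"dx": 0.148,"dy": -0.182,"dz": -0.03,"roll": -20},{"fingers": -1,"dx": 0.222,"dy": -0.273,"dz": -0.03,"roll": -30},{"fingers": -1,"dx": 0.296,"dy": -0.365,"dz": -0.03,"roll": -40},{"fingers": -1,"dx": 0.37,"dy": -0.456,"dz": -0.03,"roll": -50},{"fingers": -1,"dx": 0.445,"dy": -0.547,"dz": -0.03,"roll": -60},{"fingers": -1,"dx": 0.519,"dy": -0.638,"dz": -0.03,"roll": -70},{"fingers": -1,"dx": 0.594,"dy": -0.73,"dz": -0.03,"roll": -80}], "squeeze": 40}}

```text
time: 1.1
tool_pos: [0.3795, -0.1931, 0.2336]
tcp_rot: [2.11, 2.327, 0.0]
wrist_force: [1.3, -0.9, 0.3]
width: 1.001
grip_force: 0.0
```

```bash
cat >> h.py <<'E'
from scipy.spatial.transform import Rotation as R
def go(xyz,yaxis_deg=None):
    s=read_state();M=R.from_rotvec(s['tcp_rot']).as_matrix();p=np.array(s['tool_pos'])
    ya=np.degrees(np.arctan2(M[1,1],M[0,1]))
    print('t',s['time'],'p',p.round(4),'q6',round(s['q'][5],2),'yang',ya.round(2),'tilt z',M[:,2].round(3))
    print('shift',(M.T@(np.array(xyz)-p)).round(4),'roll', None if yaxis_deg is None else round(ya-yaxis_deg,1))
E
python3 -c "
from h import *
go([.558,.211,.23],20)"
```

```text
t 1.1 p [ 0.3795 -0.1931  0.2336] q6 -0.63 yang 5.59 tilt z [ 0. -0. -1.]
shift [0.3848 0.217  0.0036] roll -14.4
```

Call:
{"name": "step_arm", "arguments": {"commands": [{"fingers": -1,"dx": 0.385,"dy": 0.217,"dz": 0.004,"roll": -14},{"fingers": -1,"dx": 0.385,"dy": 0.217,"dz": 0.004,"roll": -14},{"fingers": -1,"dx": 0.385,"dy": 0.217,"dz": 0.004,"roll": -14},{"fingers": -1,"dx": 0.385,"dy": 0.217,"dz": 0.004,"roll": -14},{"fingers": -1,"dx": 0.385,"dy": 0.217,"dz": 0.004,"roll": -14},{"fingers": -1,"dx": 0.385,"dy": 0.217,"dz": 0.004,"roll": -14},{"fingers": -1,"dx": 0.385,"dy": 0.217,"dz": 0.004,"roll": -14},{"fingers": -1,"dx": 0.385,"dy": 0.217,"dz": 0.004,"roll": -14}]}}

```text
time: 2.1
tool_pos: [0.5603, 0.2119, 0.2284]
tcp_rot: [-1.812, -2.565, 0.001]
wrist_force: [-0.5, -1.0, -1.4]
width: 1.001
grip_force: 0.0
```

```bash
python3 -c "
from h import *
go([.558,.211,.096],20)
c=calibration('wrist');p,d=read_camera('wrist');cv2.imwrite('pics/w1.png',p);W=cloud(c,d)
m=near(W,d,(.558,.211),.03,.03,.2);q=W[m];print(len(q))
zt=np.percentile(q[:,2],98);t=q[q[:,2]>zt-.005];b=q[q[:,2]<zt-.01]
print(zt,circ(t[:,:2]),circ(b[:,:2]) if len(b)>20 else '',t.min(0),t.max(0))
"
```

```text
t 2.1 p [0.5603 0.2119 0.2284] q6 -0.02 yang 19.53 tilt z [-0.001  0.    -1.   ]
shift [-0.0002 -0.0023  0.1324] roll -0.5
2192
0.15116464902117874 (array([0.55990071, 0.2106829 ]), np.float64(0.014382857971594349)) (array([0.55940184, 0.21208784]), np.float64(0.014200589091408996)) [0.54416027 0.19445268 0.14620105] [0.57596264 0.22631252 0.15217566]
```

View pics/w1.png

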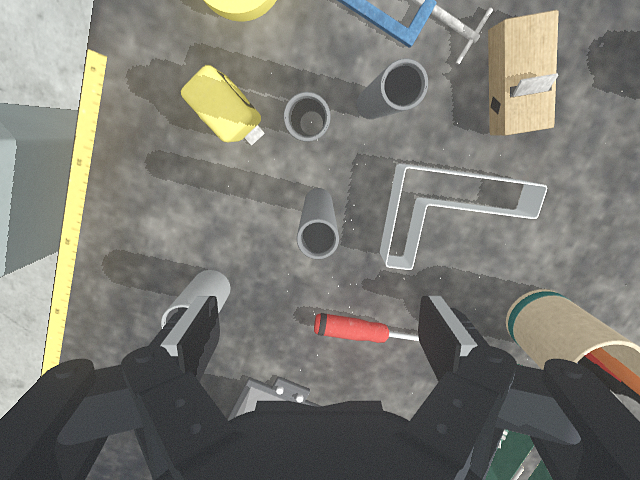

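The wrist view shows the target's rim at (318,238), centred between the open fingers at (190,340) and (450,330), with nothing in the way of either. I'll descend now.

Call:
{"name": "step_arm", "arguments": {"commands": [{"fingers": -1,"dz": 0.05},{"fingers": -1,"dz": 0.1},{"fingers": -1,"dz": 0.13},{"fingers": -1,"dz": 0.13},{"fingers": 0.3,"dz": 0.13},{"fingers": 1,"dz": 0.13},{"fingers": 1,"dz": 0.13},{"fingers": 1,"dz": 0.13}], "squeeze": 40}}

```text
invalid input
```

Call:
{"name": "step_arm", "arguments": {"commands": [{"fingers": 1},{"fingers": 1}]}}

```text
invalid input
```

Call:
{"name": "step_arm", "arguments": {"commands": [{"fingers": -1,"dx": 0,"dy": 0,"dz": 0.05,"roll": 0},{"fingers": -1,"dx": 0,"dy": 0,"dz": 0.1,"roll": 0},{"fingers": -1,"dx": 0,"dy": 0,"dz": 0.13,"roll": 0},{"fingers": -1,"dx": 0,"dy": 0,"dz": 0.13,"roll": 0},{"fingers": 0.3,"dx": 0,"dy": 0,"dz": 0.13,"roll": 0},{"fingers": 1,"dx": 0,"dy": 0,"dz": 0.13,"roll": 0},{"fingers": 1,"dx": 0,"dy": 0,"dz": 0.13,"roll": 0},{"fingers": 1,"dx": 0,"dy": 0,"dz": 0.13,"roll": 0}], "squeeze": 40}}

```text
time: 3.15
tool_pos: [0.5612, 0.2087, 0.1017]
tcp_rot: [1.817, 2.561, 0.004]
wrist_force: [-0.7, 0.0, 5.2]
width: 0.358
grip_force: 39.6
```

Call:
{"name": "step_arm", "arguments": {"commands": [{"fingers": 1,"dx": 0,"dy": 0,"dz": -0.02,"roll": 0},{"fingers": 1,"dx": 0,"dy": 0,"dz": -0.06,"roll": 0},{"fingers": 1,"dx": 0,"dy": 0,"dz": -0.11,"roll": 0},{"fingers": 1,"dx": 0,"dy": 0,"dz": -0.13,"roll": 0},{"fingers": 1,"dx": 0,"dy": 0,"dz": -0.13,"roll": 0}]}}

```text
time: 3.78
tool_pos: [0.561, 0.2087, 0.2318]
tcp_rot: [1.816, 2.56, 0.005]
wrist_force: [0.1, 0.1, -0.7]
width: 0.364
grip_force: 40.1
```

```bash
python3 -c "
from h import *
go([.604,-.117,.23])
print(read_state()['grip_force'],read_state()['width'])
"
```

```text
t 3.775 p [0.561  0.2087 0.2318] q6 -0.02 yang 19.29 tilt z [ 0.004  0.001 -1.   ]
shift [-0.3216 -0.0671  0.0016] roll None
40.09141454676865 0.363589724905778
```

Call:
{"name": "step_arm", "arguments": {"commands": [{"fingers": 1,"dx": -0.03,"dy": -0.006,"dz": 0,"roll": 0},{"fingers": 1,"dx": -0.085,"dy": -0.018,"dz": 0,"roll": 0},{"fingers": 1,"dx": -0.14,"dy": -0.029,"dz": 0,"roll": 0},{"fingers": 1,"dx": -0.195,"dy": -0.041,"dz": 0,"roll": 0},{"fingers": 1,"dx": -0.25,"dy": -0.052,"dz": 0,"roll": 0},{"fingers": 1,"dx": -0.295,"dy": -0.062,"dz": 0,"roll": 0},{"fingers": 1,"dx": -0.322,"dy": -0.067,"dz": 0,"roll": 0},{"fingers": 1,"dx": -0.322,"dy": -0.067,"dz": 0,"roll": 0}]}}

```text
time: 4.78
tool_pos: [0.6014, -0.1194, 0.2263]
tcp_rot: [-1.819, -2.555, 0.003]
wrist_force: [-1.2, 0.1, -1.7]
width: 0.361
grip_force: 40.1
```

```bash
python3 -c "
from h import *
go([.603,-.117,.23])
for n in('scene','top','wrist'):
    c=calibration(n);p,d=read_camera(n);cv2.imwrite(f'pics/{n}2.png',p);W=cloud(c,d);np.savez(n+'2.npz',p=p,d=d,W=W)
    m=near(W,d,(.603,-.117),.03,.078,.195);q=W[m]
    print(n,len(q))
    for a in(.085,.11,.135,.16):
        b=q[abs(q[:,2]-a)<.0125]
        if len(b)>20: print('  ',a,len(b),*circ(b[:,:2]))
    t=W[near(W,d,(.603,-.117),.09,.062,.076)]
    if len(t)>50: print('  block',cv2.minAreaRect(t[:,:2].astype(np.float32)*1000))
    print(' zmin',np.percentile(q[:,2],1) if len(q) else '')
"
```

```text
t 4.775 p [ 0.6014 -0.1194  0.2263] q6 -0.57 yang 19.11 tilt z [-0.005  0.001 -1.   ]
shift [ 0.0017  0.0023 -0.0038] roll None
scene 323
   0.135 98 [ 0.59677924 -0.11602505] 0.014162799621292849
   0.16 118 [ 0.59704597 -0.11581979] 0.014211548939761955
  block ((602.3496704101562, -116.98102569580078), (109.36896514892578, 111.300048828125), 82.82386016845703)
 zmin 0.12674226725203308
top 119
   0.135 34 [ 0.59834137 -0.11483129] 0.015740822602617374
   0.16 44 [ 0.59872489 -0.11486121] 0.015765913191852644
  block ((607.437744140625, -117.57688903808594), (111.93695831298828, 88.51956939697266), 77.57011413574219)
 zmin 0.1278232054182795
wrist 957
   0.135 216 [ 0.60015749 -0.11541755] 0.015921604536791086
   0.16 337 [ 0.60037356 -0.11544518] 0.015925566515068122
  block ((604.224853515625, -118.26731872558594), (104.45764923095703, 104.13831329345703), 83.31089782714844)
 zmin 0.12764860476214732
```

View pics/scene2.png

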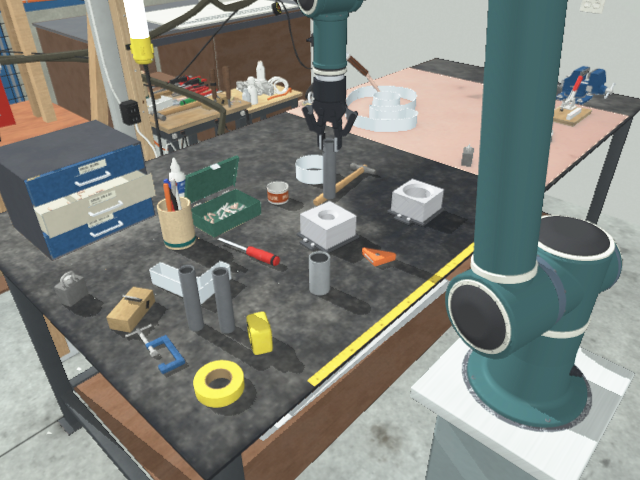

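View pics/wrist2.png

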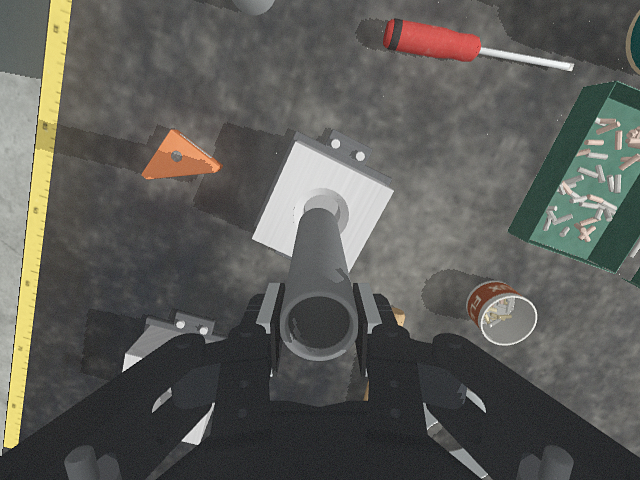

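The scene view shows the pipe hanging upright above the narrow block at (328,225). In the wrist view the pipe's lower end, at about (322,215), is slightly off the bore centre at about (328,207). All three cameras give an offset of about (+4.3, -2.2) mm and a lower end at 0.127 m. I'll correct that and lower to just above the mouth.

Call:
{"name": "step_arm", "arguments": {"commands": [{"fingers": 1,"dx": -0.0035,"dy": 0.0035,"dz": 0.015,"roll": 0},{"fingers": 1,"dx": -0.0035,"dy": 0.0035,"dz": 0.04,"roll": 0},{"fingers": 1,"dx": -0.0035,"dy": 0.0035,"dz": 0.047,"roll": 0},{"fingers": 1,"dx": -0.0035,"dy": 0.0035,"dz": 0.047,"roll": 0},{"fingers": 1,"dx": -0.0035,"dy": 0.0035,"dz": 0.047,"roll": 0}]}}

```text
time: 5.55
tool_pos: [0.6082, -0.1198, 0.1837]
tcp_rot: [1.817, 2.561, 0.001]
wrist_force: [-0.1, -0.6, -0.6]
width: 0.363
grip_force: 40.0
```

```bash
python3 -c "
from h import *
go([.6057,-.1216,.18])
for n in('wrist','top'):
    c=calibration(n);p,d=read_camera(n);cv2.imwrite(f'pics/{n}3.png',p[60:360,120:520] if n=='wrist' else p);W=cloud(c,d)
    q=W[near(W,d,(.603,-.117),.028,.078,.14)]
    if len(q)>20: print(n,len(q),*circ(q[:,:2]),np.percentile(q[:,2],1))
    t=W[near(W,d,(.603,-.117),.09,.062,.075)]
    print('  block',cv2.minAreaRect(t[:,:2].astype(np.float32)*1000))
"
```

```text
t 5.55 p [ 0.6082 -0.1198  0.1837] q6 -0.57 yang 19.31 tilt z [ 0.002 -0.    -1.   ]
shift [-0.0009 -0.003   0.0037] roll None
wrist 737 [ 0.60723684 -0.11820323] 0.015938590382306026 0.08360941854442064
  block ((604.3045043945312, -118.17924499511719), (104.28519439697266, 104.4977798461914), 83.36107635498047)
top 81 [ 0.60611757 -0.11701447] 0.015874201427320284 0.08259713637948703
  block ((613.6046752929688, -118.58092498779297), (107.96283721923828, 77.001708984375), 77.65613555908203)
```

View pics/wrist3.png

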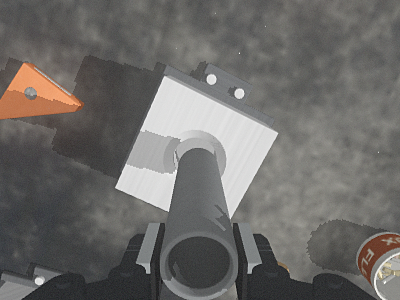

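The crop shows the lower end about 13 mm above the coned mouth at (201,152) and off by about 3 mm in +x, as the wrist and top views both measure. I'll correct that and go down into the bore in steps.

Call:
{"name": "step_arm", "arguments": {"commands": [{"fingers": 1,"dx": 0.001,"dy": -0.003,"dz": 0,"roll": 0},{"fingers": 1,"dx": 0.001,"dy": -0.003,"dz": 0.008,"roll": 0},{"fingers": 1,"dx": 0.001,"dy": -0.003,"dz": 0.016,"roll": 0},{"fingers": 1,"dx": 0.001,"dy": -0.003,"dz": 0.024,"roll": 0},{"fingers": 1,"dx": 0.001,"dy": -0.003,"dz": 0.03,"roll": 0},{"fingers": 1,"dx": 0.001,"dy": -0.003,"dz": 0.03,"roll": 0}]}}

```text
time: 6.4
tool_pos: [0.6037, -0.1198, 0.1516]
tcp_rot: [-1.817, -2.561, 0.001]
wrist_force: [-0.7, -0.5, -1.2]
width: 0.361
grip_force: 40.0
```

```bash
python3 -c "
from h import *
go([.605,-.120,.115])
s=read_state();print(s['wrist_force'],s['torque'])
for n in('wrist','top'):
    c=calibration(n);p,d=read_camera(n);cv2.imwrite(f'pics/{n}4.png',p[60:360,120:520] if n=='wrist' else p);W=cloud(c,d)
    q=W[near(W,d,(.603,-.117),.028,.078,.14)]
    if len(q)>20: print(n,len(q),*circ(q[:,:2]))
"
```

```text
t 6.4 p [ 0.6037 -0.1198  0.1516] q6 -0.57 yang 19.29 tilt z [-0.002  0.    -1.   ]
shift [-0.0007  0.0012  0.0366] roll None
[-0.74461297 -0.48021333 -1.20806478] [-0.01292757  0.0295173  -0.04962997]
wrist 1162 [ 0.60272381 -0.11814019] 0.015927739891317853
top 84 [ 0.6011805  -0.11666569] 0.015242386922945281
```

No contact force, and the pipe is about 17 mm into the hole, roughly 1.5 mm off centre. I'll carry on to the bottom.

Call:
{"name": "step_arm", "arguments": {"commands": [{"fingers": 1,"dx": 0,"dy": 0.0015,"dz": 0.006,"roll": 0},{"fingers": 1,"dx": 0,"dy": 0.0015,"dz": 0.012,"roll": 0},{"fingers": 1,"dx": 0,"dy": 0.0015,"dz": 0.018,"roll": 0},{"fingers": 1,"dx": 0,"dy": 0.0015,"dz": 0.024,"roll": 0},{"fingers": 1,"dx": 0,"dy": 0.0015,"dz": 0.028,"roll": 0},{"fingers": 1,"dx": 0,"dy": 0.0015,"dz": 0.031,"roll": 0},{"fingers": 1,"dx": 0,"dy": 0.0015,"dz": 0.031,"roll": 0}]}}

```text
time: 7.38
tool_pos: [0.6056, -0.1194, 0.1214]
tcp_rot: [-1.818, -2.562, 0.0]
wrist_force: [0.2, -1.0, -0.4]
width: 0.358
grip_force: 40.0
```

```bash
python3 -c "
from h import *
go([.605,-.120,.118])
s=read_state();print(s['wrist_force'])
for n in('wrist','top'):
    c=calibration(n);p,d=read_camera(n);W=cloud(c,d)
    q=W[near(W,d,(.603,-.117),.028,.078,.2)]
    print(n,len(q),*circ(q[:,:2]))
    if n=='wrist':
        print(np.percentile(q[:,2],[50,90,97,99,99.5]))
"
```

```text
t 7.375 p [ 0.6056 -0.1194  0.1214] q6 -0.57 yang 19.29 tilt z [-0.  0. -1.]
shift [-0.0004 -0.0007  0.0034] roll None
[ 0.16788793 -0.97790621 -0.35451155]
wrist 13256 [ 0.6027662  -0.11468004] 0.017189506620108402
[0.16537429 0.19007861 0.19701706 0.19900531 0.19950761]
top 119 [ 0.59175316 -0.11181989] 0.009245261032805104
```

Call:
{"name": "step_arm", "arguments": {"commands": [{"fingers": 1,"dx": 0,"dy": 0,"dz": 0.001,"roll": 0},{"fingers": 1,"dx": 0,"dy": 0,"dz": 0.002,"roll": 0},{"fingers": 1,"dx": 0,"dy": 0,"dz": 0.003,"roll": 0},{"fingers": 1,"dx": 0,"dy": 0,"dz": 0.003,"roll": 0}]}}

```text
time: 7.98
tool_pos: [0.6062, -0.1197, 0.1197]
tcp_rot: [1.817, 2.561, 0.0]
wrist_force: [-1.5, 0.0, 4.7]
width: 0.361
grip_force: 40.7
```

The wrist force has risen to 4.7 N with the tool at the expected depth, so the pipe is on the bottom. I'll release it and rise straight up.

Call:
{"name": "step_arm", "arguments": {"commands": [{"fingers": 0,"dx": 0,"dy": 0,"dz": 0,"roll": 0},{"fingers": -1,"dx": 0,"dy": 0,"dz": 0,"roll": 0},{"fingers": -1,"dx": 0,"dy": 0,"dz": 0,"roll": 0},{"fingers": -1,"dx": 0,"dy": 0,"dz": 0,"roll": 0},{"fingers": -1,"dx": 0,"dy": 0,"dz": -0.02,"roll": 0},{"fingers": -1,"dx": 0,"dy": 0,"dz": -0.06,"roll": 0},{"fingers": -1,"dx": 0,"dy": 0,"dz": -0.11,"roll": 0},{"fingers": -1,"dx": 0,"dy": 0,"dz": -0.15,"roll": 0}]}}

```text
time: 8.98
tool_pos: [0.6065, -0.1196, 0.2729]
tcp_rot: [1.816, 2.559, 0.002]
wrist_force: [0.1, 0.2, -0.5]
width: 1.0
grip_force: 0.0
```

Call:
{"name": "step_arm", "arguments": {"commands": [{"fingers": -1,"dx": 0,"dy": 0,"dz": 0,"roll": 0},{"fingers": -1,"dx": 0,"dy": 0,"dz": 0,"roll": 0}]}}

```text
time: 9.22
tool_pos: [0.6058, -0.1194, 0.2695]
tcp_rot: [1.817, 2.561, 0.001]
wrist_force: [0.1, 0.3, -0.6]
width: 1.003
grip_force: 0.0
```

```bash
python3 -c "
from h import *
s=read_state();print(s['time'],s['tool_pos'],s['wrist_force'],s['width'])
for n in('wrist','scene'):
    c=calibration(n);p,d=read_camera(n);cv2.imwrite(f'pics/{n}5.png',p);W=cloud(c,d)
    q=W[near(W,d,(.603,-.117),.035,.078,.2)]
    print(n,np.percentile(q[:,2],97))
    for a in(.09,.115,.14):
        b=q[abs(q[:,2]-a)<.0125]
        if len(b)>20: print('  ',a,len(b),*circ(b[:,:2]))
    q=W[near(W,d,(.4674,.0633),.035,.03,.12)]
    if n=='scene': print('stout',circ(q[q[:,2]<.082][:,:2]),np.percentile(q[:,2],98))
"
```

```text
9.225 [ 0.60577091 -0.1194366   0.26954875] [ 0.08593296  0.25705159 -0.55982773] 1.0025621093888524
wrist 0.16917369650620653
   0.09 216 [ 0.60437083 -0.11626268] 0.014252490274935243
   0.115 303 [ 0.60438086 -0.11620231] 0.014192896739038596
   0.14 392 [ 0.60434027 -0.11621254] 0.014133984629592856
scene 0.16783200655506333
   0.09 96 [ 0.59980826 -0.11384713] 0.01194531369224564
   0.115 102 [ 0.59988321 -0.11414438] 0.012225085228560095
   0.14 108 [ 0.60054185 -0.1145291 ] 0.012132849007957483
stout (array([0.46732056, 0.06334609]), np.float64(0.022217279945540062)) 0.09211897212083009
```

View pics/wrist5.png

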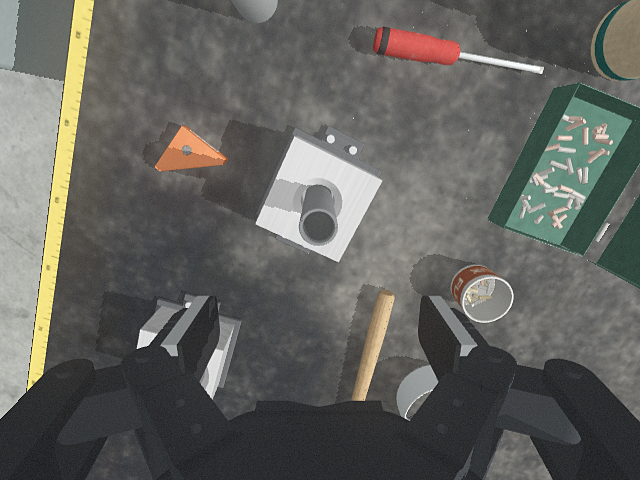

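The wrist view shows the pipe standing upright in the narrow bore, with its rim at (319,225). Its top is at 0.168 to 0.169, which is the 18 mm floor plus 150 mm. The gripper is clear and the stout pipe has not moved.

```bash
python3 -c "
from workcell import *
print(finish_job())"
```

```text
the job is handed in; nothing more can be done
None
```

The slim pipe stands upright on the bottom of the narrow block's bore, released only once it was fully down; the stout pipe has not moved, and the job was handed in at about 9 s of the 35 s limit, though no verdict came back.

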